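# Roll a copper tube stub into the V-block

### The job

Roll the capped copper tube across the bench with light fingertip pushes on its side, up the short run-in ramp of the blue V-block, so that it drops into the V and is left at rest there, fully seated, lying along the groove and centred so that it sticks out about equally at both ends. Only push it: do not grip it or lift it off the bench, and leave the paint jar, the wooden block behind the V-block and the roll of tape where they are.

Things in the scene. Friction and masses are not known exactly. Their poses are not given: they have to be found in the camera images.
- tube_center (a point): Centre of a loose copper tube stub, closed by black caps, with one white band off-centre: a plain cylinder 40 mm in diameter, 140 mm long, about 0.3 kg. Its own y axis is the tube's axis; x and z turn as it rolls. At the start it lies on the bench (centre 20 mm up), 150 to 190 mm before the V, up to 0.22 rad askew to the groove and 10 to 35 mm off-centre along it towards -y.
- tube: The same tube; this origin lies on its surface (the underside at the start), mid-length, 20 mm from the axis; z points from there through the axis, y lies along the tube. It rolls easily, coasts a centimetre or two after a slow push and slides endwise at 1 to 3 N.
- v_seat (a point): Where the tube's centre lies when fully seated in the blue V-block, 26 mm above the bench, at the middle of the groove. x is level, the direction in which the tube must roll in; y is level, along the groove; z is up.
- v_block: The blue V-block, fixed to the bench, 90 mm wide along y; origin on the bench below the bottom of the V, axes as v_seat. Along x: the ramp starts at -60 mm at bench level, rises to a rounded lip 11 mm high at -19 to -13 mm; the V (30 degree flanks) is 3 mm above the bench at 0, then rises to 20 mm at +31 mm; a low bolted flange ends at +52 mm. A centred tube sticks out 25 mm at each end.
- paint_jar: Jar of paint with a black lid, 48 mm across, 66 mm tall, standing to the left of the tube; origin at the centre of its underside. Bystander.
- wood_block: Wooden block, 40x85x34 mm (x, y, z), lying beyond the V-block; origin at the centre of its underside. Bystander.
- masking_tape: Roll of cream masking tape lying flat, 68 mm across, 24 mm tall, on the front left of the bench beyond the jar; origin at the centre of its underside. Bystander.
There are look-alikes about, which are no part of the job. There is more than one size of the tube; the job needs the larger.

How it is judged:
On the way, in this order (a step that is already met when the one before it is completed fails the run):
1. the tube has rolled: it has turned by more than 1.2 rad about its axis while still low on the bench or ramp (angle between tube's own z axis and vertical above 1.2 rad and height (world z) of tube_center below 0.034 m), for 0.05 s.
2. the tube has dropped into the V (x of tube_center in the frame of v_seat between -0.007 and 0.007 m and height (world z) of tube_center below 0.0315 m), for 0.1 s.
At the end, for the whole second after the job is handed in: The tube lies at rest in the V, its centre within 5 mm of the seat across the groove, 4 mm in height and 12 mm along the groove, its axis within 0.08 rad of the groove; jar, wooden block and tape are within 15 mm of where they stood (x of tube_center in the frame of v_seat between -0.005 and 0.005 m and y of tube_center in the frame of v_seat between -0.012 and 0.012 m and z of tube_center in the frame of v_seat between -0.004 and 0.004 m and angle between the y axis of tube_center and the y axis of v_seat, either way round below 0.08 rad and linear speed of tube below 0.02 m/s and angular speed of tube below 0.3 rad/s and distance of each of paint_jar, wood_block, masking_tape from where it was at the start of the episode below 0.015 m); the robot touches nothing.
It fails at once if the tube is lifted off the bench before it reaches the ramp (centre more than 9 mm higher than when lying) (height (world z) of tube_center above 0.029 m and x of tube_center in the frame of v_seat below -0.072 m).
It fails at once if the tube is lifted over the V-block (centre above 52 mm) (height (world z) of tube_center above 0.052 m).
It fails at once if the fingers press on the tube with more than 30 N (gripping or shoving it) (contact force between the fingers and tube above 30 N).
It fails at once if the paint jar, the wooden block or the roll of tape is moved by more than 15 mm (distance of any of paint_jar, wood_block, masking_tape from where it was at the start of the episode above 0.015 m).
It also fails if it takes over 64 s, if anything falls off the work surface, if the arm or the gripper's body presses on something with over 40 N, if the wrist force passes 120 N, or if a joint passes its speed limit or range.

### The arm

A 6-joint arm with a two-finger parallel gripper is mounted at the origin on a cart in front of the work surface, level with it; the furniture and walls round the work are solid. World frame = base frame: x ahead of the robot, y to its left, z up, the work surface at z = 0. Lengths are in m, angles in rad, forces in N, time in s.
With the tool pointing down it reaches from about 0.375 to 0.9 m from the base axis. Payload 3.1 kg.
Tool frame: the origin (TCP) lies midway between the tips of the shut fingers; the grasp point (between the pads) lies 19 mm behind it; z points along the fingers, y is the line along which they close (so a half turn about z gives the same grasp; the last joint's range is limited). The gripper opens to 85 mm and grips with 20 to 120 N. Pads are 22 mm wide; open, the fingers measure 114 mm over their backs; the gripper's body (76 mm by 85 mm) begins 54 mm behind the grasp point. The pads swing forward as they close: fully open they stand 13 mm farther back than shut.
Start: joints at [1.04, 0.527, 1.433, -0, 1.181, -0.178], TCP at [0.215, 0.587, 0.231] pointing down, gripper open.
Joint ranges: [-3.08, 3.08], [-0.75, 2.2], [0.22, 2.44], [-1.43, 4.57], [0, 2.65], [-2.85, 2.85]. Speed limits (rad/s): [2.79, 2.79, 3.14, 3.14, 3.14, 3.14].

### API

Orientations are given as a unit quaternion [x, y, z, w].
In Python, from station import manip gives the robot as it stands.
- The arm moves only by the tool step_arm, never from a script. Its argument "targets" is text: rows parted by semicolons, each of 4 numbers parted by spaces: the shift along the tool's x, y, z in mm, then the turn about the tool's z in degrees. A call has 1 to 12 rows; each row is the pose to reach, as a shift and turn from the pose commanded when the call began, along the tool's axes at that moment; what a row does not reach only later rows make up. A row lasts 1/10 s, in which the tool goes at most 50 mm and 8.59 degrees, less where a joint would pass 70% of its speed; a pose out of reach is approached as far as the arm can. A call with a gripper value outside its range is refused whole. "gripper" is the closure, from 0 (fully open) to 1 (shut), set as the call begins (left out, the last holds). The fingers move at their own pace and stop on an object; "squeeze" is the grip in N (left out, the last holds). Time passes only in rows, so rows that repeat a pose let the fingers close. It gives the time, the measured TCP pose, the force, the opening and the grip force at its end, in the units of the state.
- manip.sense(): the state, without advancing time (a new reading comes with each control period).
- manip.snapshot(name): name is "side" or "top"; returns the picture (420x560x3 uint8, red, green, blue); there is no depth.
- manip.get_calibration(name): a dict with "fov_y" (degrees; the focal length in pixels is half the picture's height over the tangent of half this angle, whatever the lens; pixels are square), "cx", "cy" (the principal point, pixels), "k1" (the pictures are not rectified: a ray, as slopes to the right and down, at radius r is drawn at 1 + k1 r^2 times it, then the intrinsics apply), "extrinsics" (4x4, takes a point from camera to world coordinates). Camera axes: x right, y down, z forward; pixel columns grow to the right and rows downward; lengths in m; the calibration is good to about 2 mm. A picture is of the moment at which its call begins. get_calibration takes no time and is no camera call.
- manip.sign_off(): hands the job in; it is judged then, once.
Trained networks look in the newest picture that a camera, given by its name, has taken for a name from the list of things; names that differ only in an ending like _2 or _b are one class to them, and where a whole thing is asked for, a point or a joint stands for the part that bears it (a point fixed in the world has none). Each returns a list of dicts, best first, with "p" (0 to 1); they miss things now and then, are a little off and sometimes report something else, mostly with a low value. They report only what shows in the picture. A call takes as long as a camera call. They do not tell look-alikes from the thing itself.
- manip.recognise(camera, query): "position" ([column, row] in pixels, amid what is visible of it).
- manip.masks_of(camera, query): "pixels" (420x560 bool, what is visible of it) and "position" ([column, row] in pixels, amid what is visible of it).
- manip.mark_of(camera, query): "position" ([column, row] in pixels: a listed point, or the origin of a listed thing).
The state is a dict: "t": time; "q": joint angles; "qd": joint speeds; "tau": joint torques, N m; "tcp_pos": TCP position; "tool_rot": TCP orientation; "force": force on the tool from outside, world axes, zero at the start; "ft_torque": the same for the moment, N m; "finger_gap": opening from 0.0 (shut) to 1.0 (fully open); "gripper_force": force on a finger pad.
Only numpy, scipy, OpenCV 4.12 (cv2) and the standard library are available. Lean on these libraries where they do the work, as an engineer would, in place of code of your own. Each camera call takes 0.05 s, during which the arm holds its last target. There are 200 camera calls.

## Working session

There is one attempt and no reset: what is moved stays moved. The work goes in short steps, Python scripts to look and compute and a tool call to move; the robot and the scene stay as the last step left them, time stands still between calls to the robot, and variables do not carry over. Pictures are saved under pics/ and viewed, at most 10 in all, crops included, and the job is handed in when it is done.

Besides the shell and the picture viewer there is one more tool, called after "Request:" by a JSON object that holds its "fn" and its "kwargs". step_arm: Moves the arm, as the interface text tells. Its arguments: {"type":"object","properties":{"targets":{"type":"string"},"gripper":{"type":"number"},"squeeze":{"type":"number"}},"required":["targets"]}

```bash
mkdir -p pics; cat > h.py <<'E'
import numpy as np, cv2
from station import manip
from scipy.spatial.transform import Rotation as R
def cam(n):
    c=manip.get_calibration(n); return c, 210/np.tan(np.radians(c["fov_y"])/2), np.array(c["extrinsics"])
def ray(n,px):
    c,f,E=cam(n); d=(np.array(px,float)-[c["cx"],c["cy"]])/f; s=d.copy()
    for _ in range(20): s=d/(1+c["k1"]*(s@s))
    return E[:3,3], E[:3,:3]@np.array([s[0],s[1],1])
def at(n,px,z):
    o,d=ray(n,px); return o+d*(z-o[2])/d[2]
def proj(n,P):
    c,f,E=cam(n); p=np.linalg.inv(E)@np.append(P,1); s=p[:2]/p[2]
    return s*(1+c["k1"]*(s@s))*f+[c["cx"],c["cy"]]
E
python3 - <<'E'
from h import *
a=manip.snapshot("top"); b=manip.snapshot("side")
cv2.imwrite("pics/t0.png",a[...,::-1]); cv2.imwrite("pics/s0.png",b[...,::-1])
for n in("top","side"):
    print(n,cam(n)[2].round(3).tolist())
    for q,z in(("tube_center",.02),("v_seat",.026),("v_block",0),("paint_jar",0),("wood_block",0),("masking_tape",0)):
        for r in manip.mark_of(n,q): print(q,round(r["p"],2),np.round(r["position"],1),at(n,r["position"],z).round(4))
s=manip.sense();print(s["t"],s["tcp_pos"],R.from_quat(s["tool_rot"]).as_matrix().round(3).tolist(),s["finger_gap"])
E
```

```text
top [[-0.015, -0.987, 0.161, 0.437], [-0.999, 0.01, -0.032, -0.064], [0.03, -0.162, -0.986, 0.92], [0.0, 0.0, 0.0, 1.0]]
tube_center 0.83 [290.4 264.7] [ 0.4589 -0.1306  0.02  ]
tube_center 0.64 [364.8 265.8] [ 0.4532 -0.3042  0.02  ]
v_seat 0.97 [361.1 186.7] [ 0.6402 -0.3032  0.026 ]
v_block 0.91 [356.7 190.9] [ 0.6357 -0.2986  0.    ]
paint_jar 0.58 [216.1 258.9] [0.4751 0.0424 0.    ]
wood_block 0.94 [303.8 143.1] [ 0.758 -0.172  0.   ]
wood_block 0.5 [356.8 191.6] [ 0.6339 -0.2987 -0.    ]
masking_tape 0.77 [172.5 287. ] [0.4104 0.1442 0.    ]
masking_tape 0.24 [362.1 187.6] [ 0.6439 -0.3125  0.    ]
side [[1.0, -0.003, -0.03, 0.637], [0.026, -0.431, 0.902, -0.896], [-0.016, -0.902, -0.431, 0.42], [0.0, 0.0, 0.0, 1.0]]
tube_center 0.78 [196.1 271.7] [ 0.4576 -0.2988  0.02  ]
tube_center 0.78 [211.  228.4] [ 0.4528 -0.1372  0.02  ]
v_block 0.63 [300.8 285.8] [ 0.6395 -0.3112  0.    ]
paint_jar 0.77 [234.4 201.5] [0.4748 0.0452 0.    ]
wood_block 0.94 [357.8 242.4] [ 0.7561 -0.1614  0.    ]
masking_tape 0.65 [301.3 285. ] [ 0.6404 -0.3088  0.    ]
masking_tape 0.56 [222.2 188.1] [0.4289 0.1346 0.    ]
0.7 [0.21530296 0.5867132  0.23133256] [[-0.939, 0.345, -0.0], [0.345, 0.939, 0.0], [0.0, 0.0, -1.0]] 0.9960755416832462
```

View pics/t0.png

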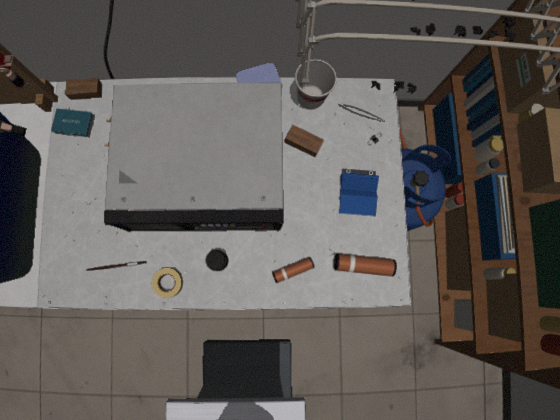

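View pics/s0.png

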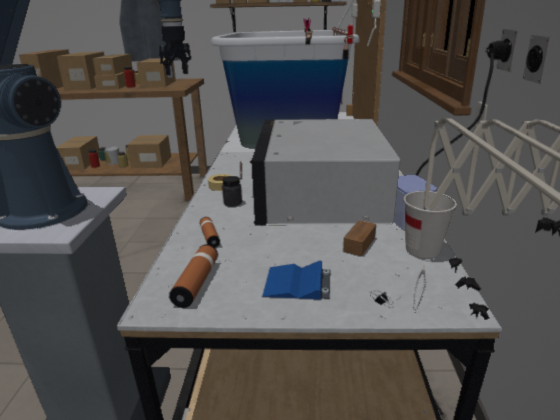

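Top view: the large tube is at about (365,265) with its band to the left, and the small look-alike is at (293,269). The V-block is at (359,192), the jar at (217,260), the tape at (167,283) and the wooden block at (304,140). A tall box stands at columns 108–283. The side view agrees.

```bash
cat >> h.py <<'E'
def tube(n,near=None,img=None):
    # copper+caps outline -> axis by mask PCA/minAreaRect in metric plane z=.02
    best=None
    for r in manip.masks_of(n,"tube_center"):
        m=r["pixels"]; ys,xs=np.nonzero(m)
        if len(xs)<50: continue
        P=np.array([at(n,p,.022)[:2] for p in zip(xs,ys)],np.float32)
        c,wh,a=cv2.minAreaRect(P*1000); b=cv2.boxPoints((c,wh,a)); 
        e=b[1]-b[0] if np.linalg.norm(b[1]-b[0])>np.linalg.norm(b[2]-b[1]) else b[2]-b[1]
        if e[1]<0:e=-e
        print(n,"tube p",round(r["p"],2),"c",np.round(c,1),"wh",np.round(wh,1),"yaw(from +y, ccw+)",round(float(np.arctan2(-e[0],e[1])),3),"pca c",P.mean(0).round(4))
E
python3 - <<'E'
from h import *
tube("top"); tube("side")
a=cv2.imread("pics/t0.png"); hsv=cv2.cvtColor(a,cv2.COLOR_BGR2HSV)
m=cv2.inRange(hsv,(105,120,40),(125,255,255)); m[:, :330]=0; m[:,385:]=0; m[:160]=0; m[225:]=0
ys,xs=np.nonzero(m); 
P=np.array([at("top",p,.008)[:2] for p in zip(xs,ys)],np.float32)*1000
r=cv2.minAreaRect(P); print("vblock",r, cv2.boxPoints(r).round(1).tolist())
c=a[150:300,320:420]; cv2.imwrite("pics/crop0.png",cv2.resize(c,None,fx=4,fy=4,interpolation=2))
# box height probe: corners
for px in((112,85),(283,85),(283,205),(108,210)): print(px,at("top",px,.15).round(3))
print("box front top edge side cam", [at("side",p,.15).round(3) for p in((255,193),(392,217),(386,162),(391,217))])
E
```

```text
top tube p 0.56 c [ 447.1 -136.4] wh [25.9 97. ] yaw(from +y, ccw+) 0.368 pca c [ 0.4472 -0.1355]
side tube p 0.75 c [ 451.8 -150.6] wh [ 27.4 135.7] yaw(from +y, ccw+) 0.355 pca c [ 0.4533 -0.1534]
side tube p 0.67 c [ 458.7 -302.3] wh [191.5  50.5] yaw(from +y, ccw+) -0.132 pca c [ 0.4578 -0.3121]Traceback (most recent call last):
  File "<stdin>", line 6, in <module>
  File "h.py", line 11, in at
    o,d=ray(n,px); return o+d*(z-o[2])/d[2]
        ~~~^^^^^^
  File "h.py", line 7, in ray
    c,f,E=cam(n); d=(np.array(px,float)-[c["cx"],c["cy"]])/f; s=d.copy()
          ~~~^^^
  File "h.py", line 5, in cam
    c=manip.get_calibration(n); return c, 210/np.tan(np.radians(c["fov_y"])/2), np.array(c["extrinsics"])
ValueError: time passes only in moves, steps and waits
```

```bash
sed -i 's/^def cam(n):/import functools\n@functools.lru_cache(None)\ndef cam(n):/' h.py
cat >> h.py <<'E'
def outline(img_rgb,n,x0,x1,y0,y1,mode,z):
    hsv=cv2.cvtColor(img_rgb,cv2.COLOR_RGB2HSV)
    if mode=="v": m=cv2.inRange(hsv,(105,120,40),(125,255,255))
    else: m=cv2.inRange(hsv,(0,0,0),(179,255,90))|cv2.inRange(hsv,(0,70,40),(20,255,255))|cv2.inRange(hsv,(170,70,40),(179,255,255))
    k=np.zeros_like(m); k[y0:y1,x0:x1]=m[y0:y1,x0:x1]
    k=cv2.morphologyEx(k,cv2.MORPH_CLOSE,np.ones((7,7),np.uint8))
    nn,l,st,_=cv2.connectedComponentsWithStats(k); i=1+st[1:,4].argmax(); k=(l==i)
    ys,xs=np.nonzero(k); P=np.array([at(n,p,z)[:2] for p in zip(xs,ys)],np.float32)*1000
    r=cv2.minAreaRect(P); c=P.mean(0); w,v=np.linalg.eigh(np.cov((P-c).T)); e=v[:,1]*np.sign(v[1,1])
    return dict(rect=r,pca=c,yaw=float(np.arctan2(-e[0],e[1])),box=cv2.boxPoints(r).round(1).tolist(),px=(xs.min(),xs.max(),ys.min(),ys.max()))
E
python3 - <<'E'
from h import *
a=cv2.imread("pics/t0.png"); rgb=a[...,::-1].copy()
print("v",outline(rgb,"top",330,385,160,225,"v",.008))
print("t",outline(rgb,"top",325,404,245,285,"t",.022))
c=a[150:300,320:420]; cv2.imwrite("pics/crop0.png",cv2.resize(c,None,fx=4,fy=4,interpolation=2))
for px in((112,85),(283,85),(283,205),(108,210)): print(px,at("top",px,.15).round(3))
print([at("side",p,.15).round(3) for p in((255,193),(392,217),(386,122),(268,122))])
E
```

```text
v {'rect': ((627.5865478515625, -300.6484069824219), (89.93769836425781, 99.37835693359375), 84.66476440429688), 'pca': array([ 627.1545, -300.1769], dtype=float32), 'yaw': 1.3567770768773084, 'box': [[573.9000244140625, -340.79998779296875], [672.9000244140625, -350.0], [681.2000122070312, -260.5], [582.2999877929688, -251.3000030517578]], 'px': (np.int64(340), np.int64(377), np.int64(173), np.int64(215))}
t {'rect': ((456.8682861328125, -303.63726806640625), (150.4275360107422, 39.901676177978516), 82.855224609375), 'pca': array([ 456.96146, -302.71573], dtype=float32), 'yaw': -0.13034032571497103, 'box': [[427.70001220703125, -375.79998779296875], [467.29998779296875, -380.70001220703125], [486.0, -231.5], [446.3999938964844, -226.5]], 'px': (np.int64(333), np.int64(396), np.int64(253), np.int64(275))}
(112, 85) [0.843 0.257 0.15 ]
(283, 85) [ 0.837 -0.114  0.15 ]
(283, 205) [ 0.575 -0.109  0.15 ]
(108, 210) [0.568 0.246 0.15 ]
[array([ 0.563, -0.257,  0.15 ]), array([ 0.774, -0.349,  0.15 ]), array([0.878, 0.247, 0.15 ]), array([0.55 , 0.256, 0.15 ])]
```

View pics/crop0.png

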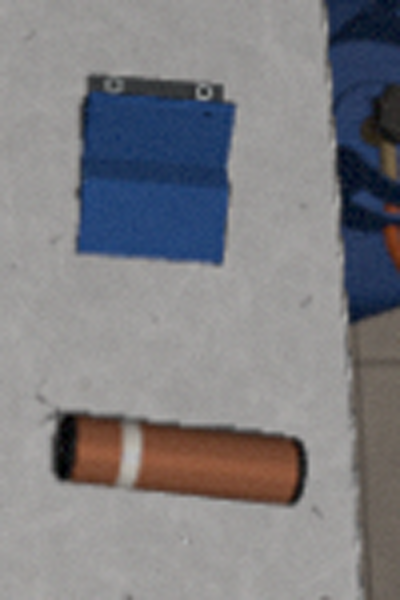

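The crop shows the V-block front edge running (78,254)→(222,264) and the tube axis (60,445)→(300,470). The groove yaw is therefore about -0.093 and the tube yaw about -0.128. The tube sits about 181 mm before the V and 18 mm towards -y.

Next I move to a point behind the tube, going round the tall box.

Request:
{"fn": "step_arm", "kwargs": {"targets": "-354 -368 -49 -15;-354 -368 -49 -15;-354 -368 -49 -15;-354 -368 -49 -15;-354 -368 -49 -15;-354 -368 -49 -15;-354 -368 -49 -15;-354 -368 -49 -15;-354 -368 -49 -15;-354 -368 -49 -15;-354 -368 -49 -15;-354 -368 -49 -15", "gripper": 0}}

```text
t: 2.0
tcp_pos: [0.4219, 0.1177, 0.2806]
tool_rot: [0.047, 0.999, 0.0, 0.001]
force: [-0.1, 0.9, -0.1]
finger_gap: 1.002
gripper_force: 0.0
```

Request:
{"fn": "step_arm", "kwargs": {"targets": "-23 -414 100 0;-23 -414 100 0;-23 -414 100 0;-23 -414 100 0;-23 -414 100 0;-23 -414 100 0;-23 -414 100 0;-23 -414 100 0;-23 -414 100 0;-23 -414 200 0;-23 -414 225 0;-23 -414 225 0"}}

```text
t: 3.2
tcp_pos: [0.4058, -0.2917, 0.0521]
tool_rot: [0.044, 0.999, 0.002, -0.002]
force: [-0.0, 0.3, 0.7]
finger_gap: 1.0
gripper_force: 0.0
```

```bash
python3 - <<'E'
from h import *
a=manip.snapshot("side"); cv2.imwrite("pics/s1.png",cv2.resize(a[200:330,120:360,::-1],None,fx=3,fy=3,interpolation=2))
s=manip.sense(); print(s["t"],s["tcp_pos"].round(4) if hasattr(s["tcp_pos"],"round") else s["tcp_pos"],proj("side",s["tcp_pos"]))
E
```

```text
3.25 [ 0.4047 -0.2905  0.0497] [165.13106553 254.44530611]
```

View pics/s1.png

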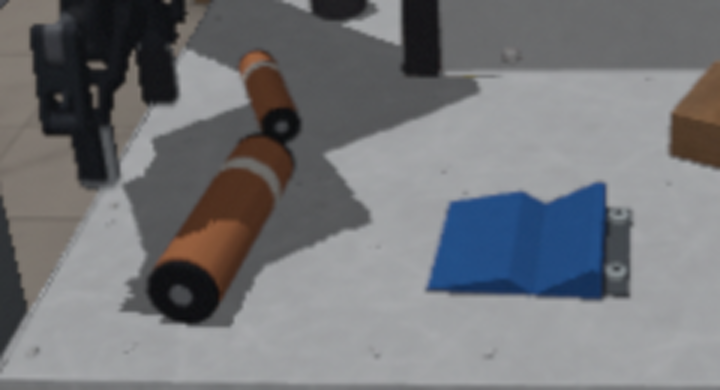

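The side view shows the fingers clear behind the tube, with the tip at about crop (95,185) and the tube end at (185,290). I'll lower and then push slowly.

Request:
{"fn": "step_arm", "kwargs": {"targets": "0 0 25 0;0 0 45 0;0 0 53 0;0 0 53 0;-6 0 53 0;-11 0 53 0;-16 0 53 0;-20 0 53 0;-24 0 53 0;-28 0 53 0;-32 0 53 0;-36 0 53 0"}}

```text
t: 4.45
tcp_pos: [0.4426, -0.2983, 0.0023]
tool_rot: [0.045, 0.999, 0.0, -0.0]
force: [-0.1, -0.8, 0.7]
finger_gap: 0.997
gripper_force: 0.1
```

```bash
python3 - <<'E'
from h import *
a=manip.snapshot("side"); cv2.imwrite("pics/s2.png",cv2.resize(a[180:330,120:360,::-1],None,fx=3,fy=3,interpolation=2))
s=manip.sense(); print(s["t"],s["tcp_pos"],s["force"])
E
```

```text
4.5 [ 0.44343094 -0.29877625  0.00232479] [1.31505624 0.21615913 0.09862974]
```

View pics/s2.png

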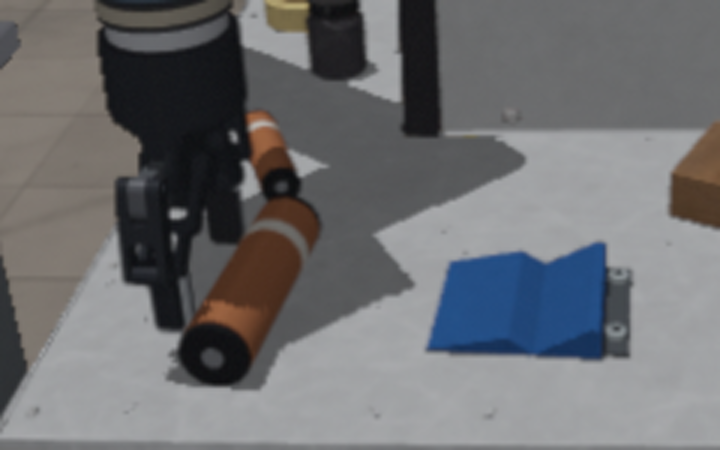

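The tube rolled slightly and is aligned with the fingers; the far finger is in contact too. I'll keep pushing.

Request:
{"fn": "step_arm", "kwargs": {"targets": "-5 0 0 0;-10 0 0 0;-15 0 0 0;-20 0 0 0;-25 0 0 0;-30 0 0 0;-35 0 0 0;-40 0 0 0;-45 0 0 0;-50 0 0 0;-55 0 0 0;-60 0 0 0"}}

```text
t: 5.7
tcp_pos: [0.5025, -0.3038, 0.0023]
tool_rot: [0.045, 0.999, -0.0, -0.0]
force: [-0.1, -0.6, 0.3]
finger_gap: 1.0
gripper_force: 0.1
```

Request:
{"fn": "step_arm", "kwargs": {"targets": "-5 0 -1 0;-10 0 -1 0;-15 0 -2 0;-20 0 -2 0;-24 0 -3 0;-28 0 -3 0;-30 0 -3 0;-31 0 -3 0;-31 0 -3 0;-31 0 -3 0;-31 0 -3 0;-31 0 -3 0"}}

```text
t: 6.9
tcp_pos: [0.5329, -0.3065, 0.0053]
tool_rot: [0.045, 0.999, 0.0, -0.0]
force: [0.0, -0.7, -0.4]
finger_gap: 0.998
gripper_force: 0.0
```

```bash
python3 - <<'E'
from h import *
a=manip.snapshot("side"); b=manip.snapshot("top")
cv2.imwrite("pics/s3.png",np.vstack([cv2.resize(a[180:330,120:360,::-1],(640,400),interpolation=2),cv2.resize(b[160:290,300:420,::-1],(640,690))[:0]]))
cv2.imwrite("pics/t3.png",b[...,::-1])
s=manip.sense(); print(s["t"],s["tcp_pos"],s["force"])
for n in("side","top"):
  for r in manip.mark_of(n,"tube_center"): print(n,round(r["p"],2),r["position"],at(n,r["position"],.02).round(4))
E
```

```text
7.0 [ 0.5329373  -0.30651719  0.00530699] [ 0.09180149 -0.09780641  0.01230276]
side 0.97 [257.7, 275.9] [ 0.5663 -0.3109  0.02  ]
side 0.59 [208.7, 232.1] [ 0.4511 -0.1535  0.02  ]
```

View pics/s3.png

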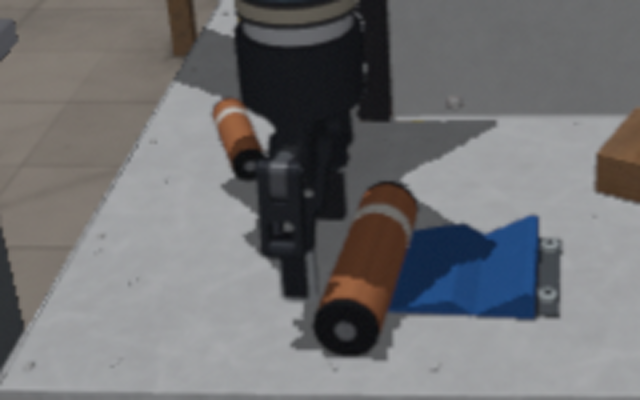

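The tube stands at the foot of the ramp, in line with the groove (side view centre about (258,276)). I'll push it up and over the lip.

Request:
{"fn": "step_arm", "kwargs": {"targets": "-5 0 0 0;-10 0 0 0;-15 0 0 0;-20 0 0 0;-25 0 0 0;-30 0 -1 0;-35 0 -2 0;-40 0 -3 0;-44 0 -3 0;-48 0 -4 0;-52 0 -4 0;-55 0 -4 0"}}

```text
t: 8.3
tcp_pos: [0.5862, -0.3108, 0.0093]
tool_rot: [0.045, 0.999, 0.001, -0.002]
force: [-3.2, 1.0, 2.5]
finger_gap: 1.002
gripper_force: 1.6
```

Request:
{"fn": "step_arm", "kwargs": {"targets": "-3 0 0 0;-6 0 0 0;-9 0 0 0;-9 0 0 0;-9 0 0 0;-9 0 0 0"}}

```text
t: 8.9
tcp_pos: [0.5967, -0.3122, 0.0092]
tool_rot: [0.045, 0.999, 0.0, -0.0]
force: [0.7, -0.0, -0.0]
finger_gap: 0.999
gripper_force: 0.0
```

```bash
python3 - <<'E'
from h import *
a=manip.snapshot("side")
cv2.imwrite("pics/s4.png",cv2.resize(a[180:330,180:420,::-1],(640,400),interpolation=2))
s=manip.sense(); print(s["t"],s["tcp_pos"],s["force"])
for r in manip.mark_of("side","tube_center"): print(round(r["p"],2),r["position"],at("side",r["position"],.026).round(4))
E
```

```text
8.95 [ 0.59668128 -0.31219332  0.00924847] [0.19350353 0.04947957 0.5277758 ]
0.93 [210.2, 233.0] [ 0.4577 -0.1685  0.026 ]
0.79 [294.4, 273.4] [ 0.6288 -0.312   0.026 ]
```

View pics/s4.png

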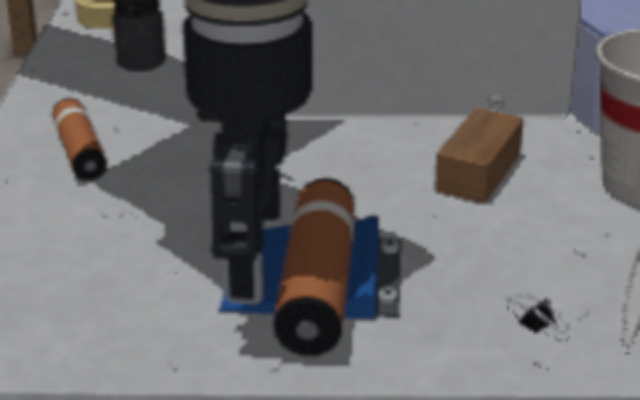

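The tube looks seated in the V, with a gap between finger and tube and near-zero force. I'll back off, rise, shut the fingers and go beyond the -y end to measure and then centre it.

Request:
{"fn": "step_arm", "kwargs": {"targets": "10 0 0 0;30 0 0 0;30 0 -50 0;30 0 -100 0;30 0 -110 0;0 -40 -110 0;-30 -80 -110 0;-41 -121 -110 0;-41 -126 -110 0;-41 -126 -110 0", "gripper": 1}}

```text
t: 10.0
tcp_pos: [0.6247, -0.4425, 0.1179]
tool_rot: [0.046, 0.999, 0.001, -0.001]
force: [-0.4, 0.5, -0.1]
finger_gap: -0.0
gripper_force: 0.0
```

```bash
python3 - <<'E'
from h import *
a=manip.snapshot("side"); b=manip.snapshot("top")
A=cv2.resize(a[150:330,180:420,::-1],(480,360),interpolation=2); B=cv2.resize(b[150:240,310:420,::-1],(440,360),interpolation=2)[:,:320]
cv2.imwrite("pics/s5.png",np.hstack([A,B]))
cv2.imwrite("pics/t5.png",b[...,::-1])
s=manip.sense(); print(s["t"],s["tcp_pos"],s["force"])
for n in("side","top"):
  for r in manip.mark_of(n,"tube_center"): print(n,round(r["p"],2),r["position"],at(n,r["position"],.026).round(4))
print(outline(b,"top",320,400,165,215,"t",.026))
v=np.array([.639,-.302])
for n in("side","top"): print(n,"ends should be at",[proj(n,np.append(v+k*np.array([.093,.9957]),.026)).round(1) for k in(-.07,0,.07)])
E
```

```text
10.1 [ 0.62500519 -0.43983564  0.11820076] [-0.51466209  0.28656124 -0.20636701]
side 0.96 [207.9, 233.5] [ 0.4535 -0.1706  0.026 ]
side 0.66 [296.7, 275.4] [ 0.6327 -0.3179  0.026 ]
{'rect': ((634.5699462890625, -248.99346923828125), (89.836181640625, 121.65754699707031), 87.97166442871094), 'pca': array([ 640.99585, -233.94673], dtype=float32), 'yaw': 1.1562202887355866, 'box': [[572.2000122070312, -291.70001220703125], [693.7999877929688, -296.0], [697.0, -206.3000030517578], [575.4000244140625, -202.0]], 'px': (np.int64(320), np.int64(357), np.int64(165), np.int64(214))}
side ends should be at [array([296.4, 295. ]), array([300.5, 270.1]), array([303.8, 249.3])]
top ends should be at [array([389.2, 189.8]), array([360.6, 187.2]), array([331.6, 184.7])]
```

View pics/s5.png

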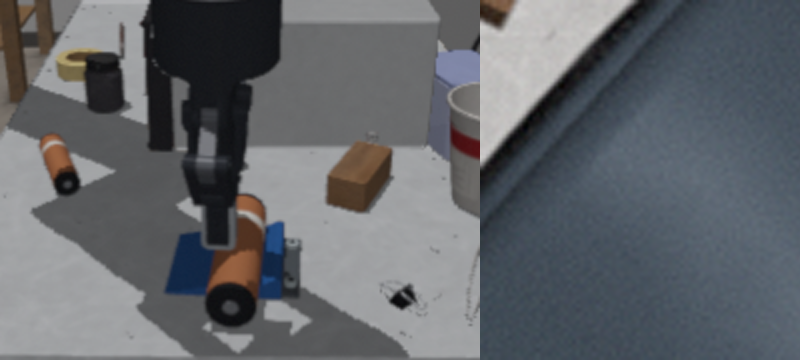

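The top view is hidden by the arm. In the side view the tube is in the V, and its near end face at about (295.5,301.5) px is 6.5 px nearer than the centred position, which is about 16 mm too far towards -y. I'll lower beyond the end and nudge endwise.

Request:
{"fn": "step_arm", "kwargs": {"targets": "0 0 40 0;0 0 80 0;0 0 98 0;0 0 98 0;0 8 98 0;0 14 98 0;0 20 98 0;0 24 98 0;0 27 98 0;0 27 98 0"}}

```text
t: 11.2
tcp_pos: [0.6289, -0.414, 0.0218]
tool_rot: [0.045, 0.999, -0.0, 0.0]
force: [0.3, -0.8, -0.6]
finger_gap: 0.002
gripper_force: 0.0
```

Request:
{"fn": "step_arm", "kwargs": {"targets": "0 2 0 0;0 4 0 0;0 6 0 0;0 8 0 0;0 8 0 0"}}

```text
t: 11.7
tcp_pos: [0.6294, -0.4062, 0.0212]
tool_rot: [0.045, 0.999, 0.0, -0.0]
force: [-0.5, -0.1, 0.6]
finger_gap: -0.0
gripper_force: 0.0
```

```bash
cat > m.py <<'E'
from h import *
import sys
a=manip.snapshot("side")
cv2.imwrite("pics/%s.png"%sys.argv[1],cv2.resize(a[210:330,220:380,::-1],(800,600),interpolation=2))
s=manip.sense(); v=np.array([.639,-.302]); X=np.array([.9957,-.093]);Y=np.array([.093,.9957])
d=s["tcp_pos"][:2]-v
print(s["t"],"tcp v",d@X,d@Y,s["tcp_pos"][2],s["force"])
hsv=cv2.cvtColor(a,cv2.COLOR_RGB2HSV)
for r in manip.mark_of("side","tube_center"): print(round(r["p"],2),r["position"])
for k in range(-110,-50,8): print(k,proj("side",np.append(v+k/1000*Y,.026)).round(1),end=' ')
E
python3 m.py s6
```

```text
11.75 tcp v 0.00016650803784226036 -0.10489370702652864 0.021233575308997322 [-0.53331446  0.57782598  0.06387288]
0.82 [298.8, 277.3]
0.72 [210.0, 229.8]
0.62 [360.3, 244.9]
-110 [293.7 311.4] -102 [294.3 308. ] -94 [294.8 304.6] -86 [295.4 301.3] -78 [295.9 298.1] -70 [296.4 295. ] -62 [296.9 291.9] -54 [297.4 288.9]
```

View pics/s6.png

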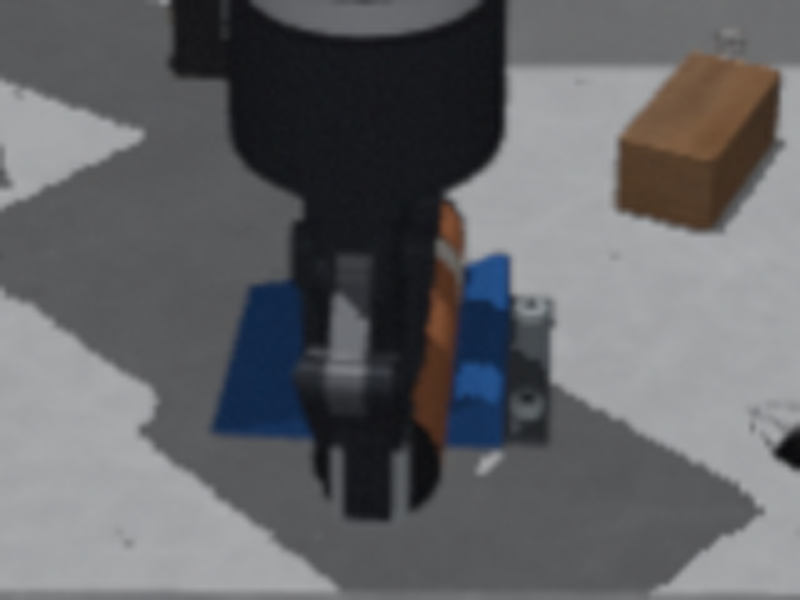

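The finger is in front of the end cap (crop (375,480)) and not yet loaded. I'll advance in small steps.

Request:
{"fn": "step_arm", "kwargs": {"targets": "0 1.5 0 0;0 3 0 0;0 4.5 0 0;0 6 0 0"}}

```text
t: 12.2
tcp_pos: [0.63, -0.4011, 0.0214]
tool_rot: [0.045, 0.999, -0.0, 0.0]
force: [0.4, -2.2, 0.8]
finger_gap: 0.002
gripper_force: 1.0
```

Request:
{"fn": "step_arm", "kwargs": {"targets": "0 1.5 0 0;0 3 0 0;0 4.5 0 0;0 6 0 0"}}

```text
t: 12.6
tcp_pos: [0.6305, -0.3946, 0.0214]
tool_rot: [0.045, 0.999, -0.0, 0.0]
force: [0.8, -1.5, -0.0]
finger_gap: 0.002
gripper_force: 1.1
```

Contact is light, at about 2 N. The end should now be near -80 mm, so I'll push about 9 mm more, then retreat to inspect.

Request:
{"fn": "step_arm", "kwargs": {"targets": "0 1.5 0 0;0 3 0 0;0 4.5 0 0;0 6 0 0;0 7.5 0 0;0 9 0 0;0 9 0 0"}}

```text
t: 13.3
tcp_pos: [0.6314, -0.3853, 0.0214]
tool_rot: [0.045, 0.999, 0.0, -0.0]
force: [-1.2, -1.2, 0.4]
finger_gap: 0.0
gripper_force: 0.8
```

Request:
{"fn": "step_arm", "kwargs": {"targets": "0 -5 0 0;0 -20 0 0;0 -35 0 0;0 -35 -50 0;0 -35 -100 0;0 -35 -150 0;50 -35 -150 0;100 -25 -150 0;150 0 -150 0;190 30 -150 0;200 60 -150 0;200 60 -150 0"}}

```text
t: 14.5
tcp_pos: [0.4336, -0.3037, 0.1711]
tool_rot: [0.045, 0.999, 0.003, -0.002]
force: [0.3, 0.1, 0.1]
finger_gap: -0.001
gripper_force: 0.0
```

```bash
python3 m.py s7; python3 - <<'E'
from h import *
b=manip.snapshot("top"); cv2.imwrite("pics/t7.png",b[...,::-1])
a=cv2.imread("pics/s7.png"); B=cv2.resize(b[150:240,310:410,::-1],(400,360),interpolation=2)
cv2.imwrite("pics/f7.png",np.hstack([cv2.resize(a,(400,300)),B[:300]]))
E
```

```text
14.55 tcp v -0.2015272238401548 -0.023843135694464324 0.17167297710988735 [-0.49325435 -0.58578113 -0.38198549]
0.9 [297.0, 265.3]
0.85 [210.9, 230.3]
-110 [293.7 311.4] -102 [294.3 308. ] -94 [294.8 304.6] -86 [295.4 301.3] -78 [295.9 298.1] -70 [296.4 295. ] -62 [296.9 291.9] -54 [297.4 288.9]
```

View pics/f7.png

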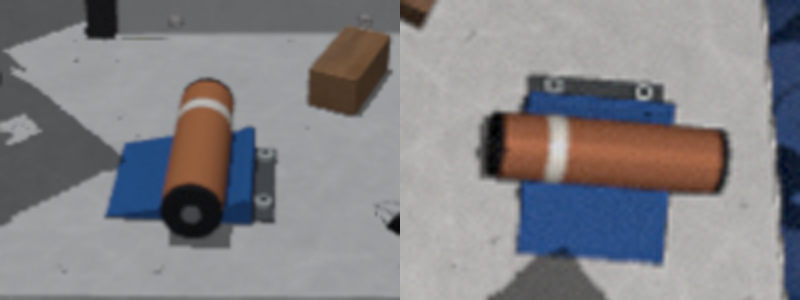

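The tube is seated in the V. Its near end face at (296.4,294.8) px matches the centred prediction (296.4,295.0). The top-view centre at (361.5,187.5) is within about 2 mm of the seat at (360.6,187.2), and the tube is parallel to the groove. The arm is clear, so I'll hand in.

```bash
python3 -c "
from station import manip
print(manip.sign_off())"
```

```text
the job is handed in; nothing more can be done
None
```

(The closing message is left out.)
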